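# Slide the loose flange round the bent pipe to its seat

## Task

On the leak-test stand a loose steel flange hangs on the bent pipe. Slide it along the pipe, round both bends, and push it fully home on the stepped hub at the other end, so that it sits flat against the collar and is ready to be bolted up to the fixed flange. Leave the tools and fittings lying on the bench and on the stand's base plate where they are.

Things in the scene. Friction and masses are not known exactly. Their poses are not given: they have to be found in the camera images.
- stand: Leak-test stand, fixed to the bench: base plate 180 x 380 x 12 mm and a bent polished steel pipe, 14 mm thick, held level at both ends only, its axis 95 mm above the bench. Origin: centre of the plate's underside, z up. All numbers given for the points are x, y in mm in the stand's frame. Under the pipe only the plate, bracket feet (26 mm high) and small things up to 31 mm.
- pipe_start (a point): Where the pipe leaves the start bracket: point on the pipe's axis (-65, -159), at the face of a brass nut 27 mm across. The bracket behind it (y = -168 to -178) is 50 mm wide and 113 mm high. From here the pipe runs straight along the stand's +y at x = -65 to the first bend, which begins at y = -35.
- bend1_centre (a point): Centre of curvature of the first bend (-15, -35), level with the pipe's axis. The pipe's axis bends through 90 degrees with 50 mm radius about it, from heading +y at (-65, -35) to heading +x at (-15, 15); then it runs straight along +x to (15, 15).
- bend2_centre (a point): Centre of curvature of the second bend (15, 65), level with the pipe's axis. The pipe's axis bends through 90 degrees with 50 mm radius about it, from heading +x at (15, 15) back to heading +y at (65, 65); then it runs straight along +y at x = 65 to the stub end.
- cone_start (a point): Point on the pipe's axis (65, 118) where the stub end begins: a cone widens the pipe from 14 mm thick to 20 mm at y = 132, a 20 mm hub goes on to y = 150, and there a collar 35 mm across is the stop. Behind it: fixed flange 72 mm across (y = 156 to 168, top 131 mm above the bench, the stand's highest point) and the end bracket. Climbing the cone may take a firm push, up to 15 N.
- flange: Loose flange: flat steel ring, 72 mm outer diameter, 16 mm thick, 24 mm bore, about 0.25 kg, threaded on the pipe's first straight. Origin: centre of the ring; its y axis is the ring's axis, towards the collar. Hangs centred 5 mm below the pipe's axis, slides easily, can lean and turn, cannot come off. Its back face is free on both sides of the pipe, so fingers astride the pipe can push it.
- seat (a point): Point on the hub's axis (65, 142), 95 mm above the bench, where the flange's centre comes when its front face is against the collar (the flange then hangs about 2 mm lower). Going on, towards the collar, is the stand's +y.
- spanner: Open-ended spanner, 125 x 22 x 5 mm, lying on the base plate. Bystander.
- brass_union: Brass union, 22 x 39 x 19 mm, lying on the base plate. Bystander.
- wrench: Adjustable wrench with dipped grip, 241 mm long, 54 x 19 mm, on the bench. Bystander.
- pliers: Pliers, 162 x 46 x 12 mm, on the bench. Bystander.

How it is judged (in metres and radians):
On the way, in this order (a step that is already met when the one before it is completed fails the run):
1. the flange is round the first bend (x of flange in the frame of stand above -0.02 m), for 0.1 s.
2. the flange is round the second bend (x of flange in the frame of stand above 0.05 m and y of flange in the frame of stand above 0.07 m), for 0.1 s.
At the end, for the whole second after the job is handed in: The flange sits on the hub, its front face within 4 mm of the collar, its centre within 6 mm of the seat point, its axis within 0.12 rad (7 degrees) of the pipe's, and at rest (y of flange in the frame of seat between -0.004 and 0.003 m and distance between flange and seat below 0.006 m and angle between the y axis of flange and the y axis of stand, either way round below 0.12 rad and linear speed of flange below 0.01 m/s); the robot touches nothing.
It fails at once if the spanner, the brass union, the wrench or the pliers are shifted by more than 30 mm (distance of any of spanner, brass_union, wrench, pliers from where it was at the start of the episode above 0.03 m).
It also fails if it takes over 45 s, if anything falls off the work surface, if the arm or the gripper's body presses on something with over 40 N, if the wrist force passes 120 N, or if a joint passes its speed limit or range.

## Robot

A 6-joint arm with a two-finger parallel gripper is mounted at the origin on a cart in front of the work surface, level with it; the furniture and walls round the work are solid. World frame = base frame: x ahead of the robot, y to its left, z up, the work surface at z = 0. Lengths are in m, angles in degrees, forces in N, time in s.
With the tool pointing down it reaches from about 0.35 to 0.95 m from the base axis. Payload 17.4 kg.
Tool frame: the origin (TCP) lies at the very end of the fingers, on their centre line; the grasp point (between the pads) lies 19 mm behind it; z points along the fingers, y is the direction in which the jaws open and shut (so a half turn about z gives the same grasp; the last joint's range is limited). The gripper opens to 93 mm and grips with 3 to 60 N. Pads are 15 mm wide; open, the fingers measure 128 mm over their backs; the gripper's body (75 mm by 188 mm) begins 65 mm behind the grasp point.
Start: joints at [74.84, 6.646, 82.598, -0, 90.757, -2.166], TCP at [0.152, 0.658, 0.219] pointing down, gripper open.
Joint ranges: [-162.19, 162.19], [-47.58, 125.68], [4.15, 143.07], [-65.23, 245.23], [0.69, 171.88], [-170.13, 170.13]. Speed limits (degrees/s): [108.29, 108.29, 127.2, 180, 180, 180].

## Interface

Orientations are given as a 3x3 rotation matrix whose columns are the frame's x, y, z axes.
In Python, from rig import arm, eyes, job_done gives the robot as it stands.
- The arm moves only by the tool carry_out, never from a script. Its argument "increments" is a list of rows, each a list of 4 numbers: the shift along the tool's x, y, z in mm, then the turn about the tool's z in degrees. A call has exactly 5 rows; each row shifts and turns the pose as measured when the row begins, along the tool's axes as they then stand; what a row does not reach is not made up. A row lasts 1/10 s, in which the tool goes at most 50 mm and 8.59 degrees, less where a joint would pass 70% of its speed; a pose out of reach is approached as far as the arm can. A call with a gripper value outside its range is refused whole. "hand" is the finger opening in mm, from 0 to 93, set as the call begins (left out, the last holds). The fingers move at their own pace and stop on an object; "grip_force" is the grip in N (left out, the last holds). Time passes only in rows, so rows that do not move let the fingers close, or fill a call up. It gives the time, the measured TCP pose, the force and the opening at its end, in the units of the state.
- arm.observe(): the state, without advancing time (a new reading comes with each control period).
- eyes.grab_frame(name): name is "side" or "top" or "wrist"; returns a dict with "frame" (480x640x3 uint8, red, green, blue), "mtx" (3x3 intrinsics, pixels), "k1" (the pictures are not rectified: a ray, as slopes to the right and down, at radius r is drawn at 1 + k1 r^2 times it, then the intrinsics apply), "world_from_camera" (4x4, takes a point from camera to world coordinates); the wrist camera has in their place "tool_from_camera" (4x4, takes a point from camera to tool coordinates, whose origin is the TCP and whose axes are the flange's). Camera axes: x right, y up, looking along -z (the intrinsics and any distortion apply to the point x, -y, -z); pixel columns grow to the right and rows downward; lengths in m; the calibration is good to about 2 mm. A picture is of the moment at which its call begins: read the wrist's pose just before it. There is no depth.
- job_done(): hands the job in, once; it reports no verdict.
The state is a dict: "t": time; "qpos": joint angles; "joint_velocities": joint speeds; "tau": joint torques, N m; "position": TCP position; "tool_rot": TCP orientation; "contact_force": force on the tool from outside, world axes, zero at the start; "wrist_torque": the same for the moment, N m; "opening": opening from 0.0 (shut) to 1.0 (fully open).
Only numpy, scipy, OpenCV 4.12 (cv2) and the standard library are available. Lean on these libraries where they do the work, as an engineer would, in place of code of your own. Each camera call takes 0.05 s, during which the arm holds its last target.

## Working session

There is one attempt and no reset: what is moved stays moved. The work goes in short steps, Python scripts to look and compute and a tool call to move; the robot and the scene stay as the last step left them, time stands still between calls to the robot, and variables do not carry over. Pictures are saved under pics/ and viewed, and the job is handed in when it is done.

Besides the shell and the picture viewer there is one more tool, called after "Emit:" as name([rows], argument=value, ...), one row to a line, values as JSON. carry_out: Moves the arm, as the interface text tells. Its arguments: {"type":"object","properties":{"increments":{"type":"array","items":{"type":"array","items":{"type":"number"}}},"hand":{"type":"number"},"grip_force":{"type":"number"}},"required":["increments"]}

```bash
mkdir -p pics; ls; python3 - <<'E'
from rig import arm, eyes
import cv2, numpy as np
s=arm.observe(); print(s)
for n in ["side","top"]:
    f=eyes.grab_frame(n); cv2.imwrite(f"pics/{n}0.png",f["frame"][:,:,::-1]); print(n,f["mtx"],f["k1"],f["world_from_camera"])
E
```

```text
pics
{'t': 0.0, 'qpos': array([ 7.48387534e+01,  6.67466352e+00,  8.26388507e+01, -1.36278989e-03,
        9.07550461e+01, -2.16476763e+00]), 'joint_velocities': array([-0.04780124, -0.03566332,  0.19445596, -0.09428816,  0.07739167,
        0.03206652]), 'tau': array([-3.44960963e-04, -7.21260881e+01, -6.22597218e+01,  7.80584011e-02,
        2.39384570e-02, -1.22562428e-04]), 'position': array([0.15174865, 0.65749791, 0.21786519]), 'tool_rot': array([[-9.74383816e-01,  2.24891294e-01, -2.90000032e-04],
       [ 2.24891480e-01,  9.74383125e-01, -1.16117403e-03],
       [ 2.14332070e-05, -1.19664772e-03, -9.99999284e-01]]), 'contact_force': array([ 1.25860195, -0.51212993, -0.49979671]), 'wrist_torque': array([-0.03165428,  0.0182658 ,  0.00681577]), 'opening': 1.0012941075425326}
side [[517.80565223   0.         321.83528744]
 [  0.         517.80565223 233.85581965]
 [  0.           0.           1.        ]] -0.03845250097304395 [[-0.99980458 -0.01644451 -0.01097209  0.5533226 ]
 [ 0.00167274 -0.62339964  0.78190159  0.92243763]
 [-0.01969798  0.78173043  0.62330532  0.77423301]
 [ 0.          0.          0.          1.        ]]
top [[472.30395462   0.         316.17653432]
 [  0.         472.30395462 240.50472434]
 [  0.           0.           1.        ]] 0.014355990043278092 [[-1.41799698e-02  9.92089044e-01 -1.24732740e-01  4.22600970e-01]
 [-9.99896599e-01 -1.43675390e-02 -6.04287443e-04  8.45899549e-02]
 [-2.39160945e-03  1.24711273e-01  9.92190193e-01  1.04301666e+00]
 [ 0.00000000e+00  0.00000000e+00  0.00000000e+00  1.00000000e+00]]
```

View pics/side0.png

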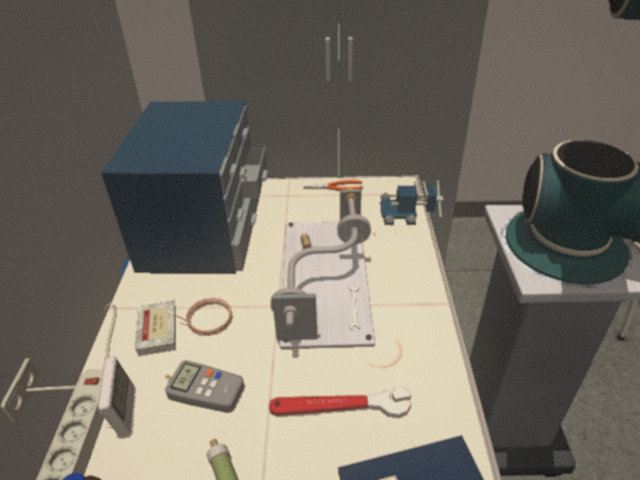

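View pics/top0.png

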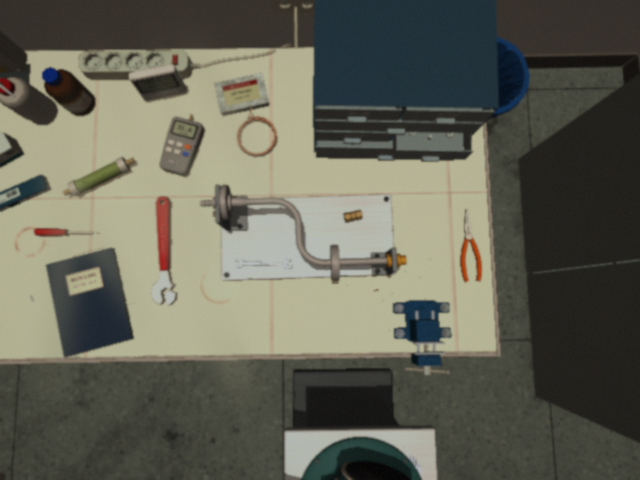

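```bash
cat > h.py <<'E'
import numpy as np, cv2
from scipy.optimize import least_squares
def proj(f,P,W=None):
    W=f["world_from_camera"] if W is None else W
    P=np.atleast_2d(P); c=(P-W[:3,3])@W[:3,:3]
    s=np.c_[c[:,0]/-c[:,2],-c[:,1]/-c[:,2]]; r2=(s**2).sum(1)[:,None]
    s=s*(1+f["k1"]*r2); return s@np.diag([f["mtx"][0,0],f["mtx"][1,1]])+f["mtx"][:2,2]
def ray(f,uv,W=None):
    W=f["world_from_camera"] if W is None else W
    d=(np.array(uv,float)-f["mtx"][:2,2])/[f["mtx"][0,0],f["mtx"][1,1]]
    s=d.copy()
    for _ in range(20): s=d/(1+f["k1"]*(s@s))
    v=W[:3,:3]@np.array([s[0],-s[1],-1]); return W[:3,3],v
def atz(f,uv,z,W=None):
    o,v=ray(f,uv,W); return o+v*(z-o[2])/v[2]
E
python3 - <<'E'
from rig import eyes
from h import *
f=eyes.grab_frame("top"); g=f["frame"][:,:,::-1]
cv2.imwrite("pics/topz.png",cv2.resize(g[180:300,200:420],None,fx=3.6,fy=3.6,interpolation=cv2.INTER_CUBIC))
f=eyes.grab_frame("side"); g=f["frame"][:,:,::-1]
cv2.imwrite("pics/sidez.png",cv2.resize(g[175:355,260:400],None,fx=3.3,fy=3.3,interpolation=cv2.INTER_CUBIC))
E
```

```text
(no output)
```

View pics/topz.png

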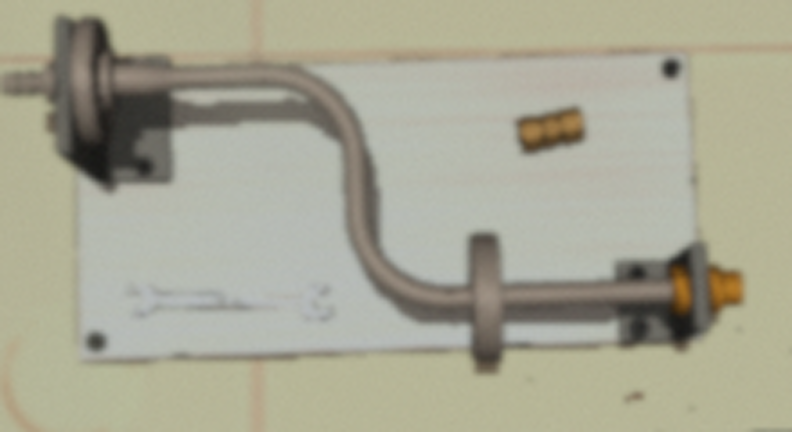

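View pics/sidez.png

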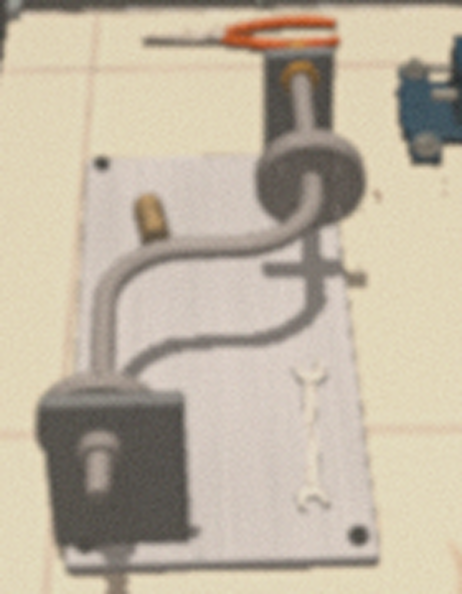

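```bash
cat > fit.py <<'E'
from rig import eyes
from h import *
T=eyes.grab_frame("top"); S=eyes.grab_frame("side")
ct=lambda p:np.array(p)/3.6+[200-.36,180-.36]; cs=lambda p:np.array(p)/3.3+[260-.35,175-.35]
a=np.linspace(0,np.pi/2,20)
pipe=np.r_[np.c_[np.full(40,-65),np.linspace(-159,-35,40)],np.c_[-15-50*np.cos(a),-35+50*np.sin(a)],np.c_[np.linspace(-15,15,10),np.full(10,15)],
 np.c_[15+50*np.sin(a),65-50*np.cos(a)],np.c_[np.full(20,65),np.linspace(65,118,20)]]
pipe=np.c_[pipe,np.full(len(pipe),95)]/1e3
corn=np.array([[90,-190,12],[-90,190,12]])/1e3
tp=ct([(600,292),(550,293),(440,295),(400,278),(370,240),(355,190),(350,140),(325,95),(285,76),(240,76),(190,77)])
sp=cs([(303,110),(312,195),(285,230),(240,244),(180,249),(135,265),(108,310),(104,350)])
def X(p,P):
    c,s=np.cos(p[2]),np.sin(p[2]); return np.c_[c*P[:,0]-s*P[:,1]+p[0],s*P[:,0]+c*P[:,1]+p[1],P[:,2]]
def pd(uv,pts):
    from numpy.linalg import norm
    A,B=pts[:-1],pts[1:]; out=[]
    for q in uv:
        t=np.clip(((q-A)*(B-A)).sum(1)/((B-A)**2).sum(1).clip(1e-9),0,1)
        d=norm(q-A-t[:,None]*(B-A),axis=1); out.append(d.min())
    return np.array(out)
def res(p,parts=False):
    r=[(proj(T,X(p,corn))-ct([(688,55),(80,360)])).ravel(), pd(tp,proj(T,X(p,pipe))),
       (proj(S,X(p,corn))-cs([(85,157),(378,557)])).ravel(), pd(sp,proj(S,X(p,pipe)))]
    return r if parts else np.concatenate(r)
if __name__=="__main__":
    p=least_squares(res,[.4,.1,0],loss="soft_l1").x
    print(p,np.degrees(p[2])); [print(np.round(r,1)) for r in res(p,1)]
    np.save("stand.npy",p)
    # flange in top: ring top edge centre approx
    for z in (.126,): 
        w=atz(T,ct((485,300)),.095); c,s=np.cos(p[2]),np.sin(p[2]); print("fl",w,(np.array([[c,s],[-s,c]])@(w[:2]-p[:2])))
    print(X(p,np.array([[65,142,95],[-65,-159,95],[-65,-35,95],[0,15,95]])/1e3))
E
python3 fit.py
```

```text
[0.56191648 0.10553317 0.01847584] 1.0585877329913231
[ 0.2 -1.5 -1.   0.4]
[0.1 0.2 0.6 1.5 1.9 0.4 0.8 0.1 0.1 0.1 0. ]
[ 0.  -0.3  0.5 -1.2]
[0.2 0.2 0.7 0.4 0.5 1.2 1.5 0.7]
fl [0.49572245 0.04925078 0.095     ] [-0.06722253 -0.05504986]
[[ 0.62428196  0.24870979  0.095     ]
 [ 0.49986506 -0.05464056  0.095     ]
 [ 0.49757419  0.06933828  0.095     ]
 [ 0.56163935  0.12053061  0.095     ]]
```

```bash
cat > plan.py <<'E'
import numpy as np
from rig import arm
p=np.load("stand.npy")
def yaw(R): return np.degrees(np.arctan2(R[1,1],R[0,1]))
def s2w(x,y):
    c,s=np.cos(p[2]),np.sin(p[2]); return np.array([c*x-s*y,s*x+c*y])/1e3+p[:2]
def w2s(q):
    c,s=np.cos(p[2]),np.sin(p[2]); d=(np.array(q[:2])-p[:2])*1e3; return np.array([c*d[0]+s*d[1],-s*d[0]+c*d[1]])
def rows(poses,start=None):
    """poses list of world (x,y,z,yawdeg of tool y); ideal tracking"""
    st=arm.observe(); P=st["position"]; a=yaw(st["tool_rot"]) 
    cur=np.array([*P,a]) if start is None else np.array(start)
    out=[]
    for q in poses:
        q=np.array(q,float); d=(q[:3]-cur[:3])*1e3; r=np.radians(cur[3])
        ty=np.array([np.cos(r),np.sin(r)]); tx=np.array([-ty[1],ty[0]]); 
        # z down: x = y cross z
        out.append([round(d[:2]@tx,1),round(d[:2]@ty,1),round(-d[2],1),round(cur[3]-q[3],2)]); cur=q
    return out
def interp(tgt,n):
    st=arm.observe(); c=np.array([*st["position"],yaw(st["tool_rot"])])
    return [c+(np.array(tgt)-c)*k/n for k in range(1,n+1)]
def where():
    st=arm.observe(); print("t%.2f"%st["t"],"stand xy",np.round(w2s(st["position"]),1),"z %.1f"%(st["position"][2]*1e3),"yaw rel %.2f"%(yaw(st["tool_rot"])-np.degrees(p[2])),"F",np.round(st["contact_force"],1),"op %.3f"%st["opening"],"q",np.round(st["qpos"],0))
E
python3 - <<'E'
from plan import *
where()
st=arm.observe(); print(st["tool_rot"])
w=s2w(-65,-75); print(w)
for r in rows(interp([*w,.21,1.06],18)): print(r)
from rig import eyes; from h import *
T=eyes.grab_frame("top")
for uv in [(315,157),(470,160)]: print(atz(T,uv,0.0))
for uv in [(315,110),(498,110)]: print(atz(T,uv,0.25))
E
```

```text
t0.30 stand xy [-399.9  559.6] z 218.4 yaw rel 75.95 F [ 0.1 -0.6 -0.7] op 0.997 q [75.  7. 83.  0. 91. -2.]
[[-9.74401159e-01  2.24816296e-01 -1.18936810e-04]
 [ 2.24816325e-01  9.74401092e-01 -3.64121694e-04]
 [ 3.40316670e-05 -3.81539537e-04 -9.99999927e-01]]
[0.49831318 0.02934511]
[np.float64(-26.6), np.float64(-29.7), np.float64(0.5), np.float64(4.22)]
[np.float64(-28.7), np.float64(-27.6), np.float64(0.5), np.float64(4.22)]
[np.float64(-30.7), np.float64(-25.5), np.float64(0.5), np.float64(4.22)]
[np.float64(-32.5), np.float64(-23.1), np.float64(0.5), np.float64(4.22)]
[np.float64(-34.1), np.float64(-20.7), np.float64(0.5), np.float64(4.22)]
[np.float64(-35.5), np.float64(-18.1), np.float64(0.5), np.float64(4.22)]
[np.float64(-36.7), np.float64(-15.5), np.float64(0.5), np.float64(4.22)]
[np.float64(-37.8), np.float64(-12.7), np.float64(0.5), np.float64(4.22)]
[np.float64(-38.6), np.float64(-9.9), np.float64(0.5), np.float64(4.22)]
[np.float64(-39.2), np.float64(-7.0), np.float64(0.5), np.float64(4.22)]
[np.float64(-39.7), np.float64(-4.1), np.float64(0.5), np.float64(4.22)]
[np.float64(-39.8), np.float64(-1.2), np.float64(0.5), np.float64(4.22)]
[np.float64(-39.8), np.float64(1.7), np.float64(0.5), np.float64(4.22)]
[np.float64(-39.6), np.float64(4.7), np.float64(0.5), np.float64(4.22)]
[np.float64(-39.1), np.float64(7.6), np.float64(0.5), np.float64(4.22)]
[np.float64(-38.5), np.float64(10.4), np.float64(0.5), np.float64(4.22)]
[np.float64(-37.6), np.float64(13.2), np.float64(0.5), np.float64(4.22)]
[np.float64(-36.5), np.float64(16.0), np.float64(0.5), np.float64(4.22)]
[0.74523601 0.08518652 0.        ]
[ 0.73268792 -0.26624699  0.        ]
[0.75263551 0.0838669  0.25      ]
[ 0.74728643 -0.23555475  0.25      ]
```

Emit:
carry_out([
  [-27,-30,0,4.2],
  [-29,-28,0,4.2],
  [-31,-25,0,4.2],
  [-32,-23,0,4.2],
  [-34,-21,0,4.2],
], hand=93)

```text
t: 0.85
position: [0.2483, 0.4794, 0.2165]
tool_rot: [[-0.825, 0.565, -0.001], [0.565, 0.825, -0.002], [-0.0, -0.002, -1.0]]
contact_force: [0.1, -0.2, 0.5]
opening: 0.996
```

Emit:
carry_out([
  [-35,-18,0,4.2],
  [-37,-15,0,4.2],
  [-38,-13,0,4.2],
  [-39,-10,0,4.2],
  [-39,-7,0,4.2],
])

```text
t: 1.35
position: [0.3448, 0.2964, 0.2172]
tool_rot: [[-0.556, 0.831, 0.001], [0.831, 0.556, -0.001], [-0.001, 0.0, -1.0]]
contact_force: [0.8, 0.4, -0.3]
opening: 1.002
```

```bash
python3 - <<'E'
from plan import *
where()
w=s2w(-65,-80)
for r in rows(interp([*w,.21,1.06],10)): print([float(v) for v in r])
E
```

```text
t1.35 stand xy [-213.5  194.8] z 217.2 yaw rel 32.73 F [ 0.8  0.4 -0.3] op 1.002 q [ 38. -22. 108.  -0.  93.   4.]
[-31.2, -2.4, 0.7, 3.27]
[-31.2, -0.6, 0.7, 3.27]
[-31.2, 1.2, 0.7, 3.27]
[-31.1, 3.0, 0.7, 3.27]
[-30.9, 4.7, 0.7, 3.27]
[-30.6, 6.5, 0.7, 3.27]
[-30.1, 8.2, 0.7, 3.27]
[-29.6, 9.9, 0.7, 3.27]
[-29.0, 11.6, 0.7, 3.27]
[-28.3, 13.3, 0.7, 3.27]
```

Emit:
carry_out([
  [-33,-3,0,3.4],
  [-33,-1,0,3.4],
  [-33,1,0,3.4],
  [-32,3,0,3.4],
  [-32,5,0,3.4],
])

```text
t: 1.85
position: [0.425, 0.145, 0.2186]
tool_rot: [[-0.275, 0.961, 0.004], [0.961, 0.275, 0.001], [-0.0, 0.004, -1.0]]
contact_force: [0.9, 0.5, 0.3]
opening: 1.001
```

Emit:
carry_out([
  [-31,7,0,3.4],
  [-31,8,0,3.4],
  [-30,10,0,3.4],
  [-29,12,0,3.4],
  [-28,13,0,3.4],
])

```text
t: 2.35
position: [0.4998, -0.0018, 0.2198]
tool_rot: [[0.032, 0.999, 0.007], [1.0, -0.032, 0.001], [0.001, 0.007, -1.0]]
contact_force: [-0.8, 1.1, -0.2]
opening: 1.0
```

```bash
python3 - <<'E'
from plan import *
where()
w=s2w(-65,-80)
for r in rows(interp([*w,.21,1.06],5)): print([float(v) for v in r])
from rig import eyes
import cv2
f=eyes.grab_frame("wrist"); print(f["tool_from_camera"],f["mtx"],f["k1"]); cv2.imwrite("pics/w1.png",f["frame"][:,:,::-1])
E
```

```text
t2.35 stand xy [ -64.1 -106.2] z 219.8 yaw rel -2.87 F [-0.8  1.1 -0.2] op 1.000 q [ -3. -16. 104.   0.  92.  -1.]
[5.2, -0.4, 2.0, -0.57]
[5.2, -0.4, 2.0, -0.57]
[5.2, -0.3, 2.0, -0.57]
[5.2, -0.3, 2.0, -0.57]
[5.2, -0.2, 2.0, -0.57]
[[ 1.92091629e-04  9.64155578e-01  2.65337491e-01  7.52561934e-02]
 [ 9.99999963e-01 -2.35729446e-04  1.32616910e-04  1.30156620e-03]
 [ 1.90411194e-04  2.65337456e-01 -9.64155588e-01 -1.66189711e-01]
 [ 0.00000000e+00  0.00000000e+00  0.00000000e+00  1.00000000e+00]] [[382.61754106   0.         328.55441616]
 [  0.         382.61754106 238.84801956]
 [  0.           0.           1.        ]] -0.01416257045050256
```

View pics/w1.png

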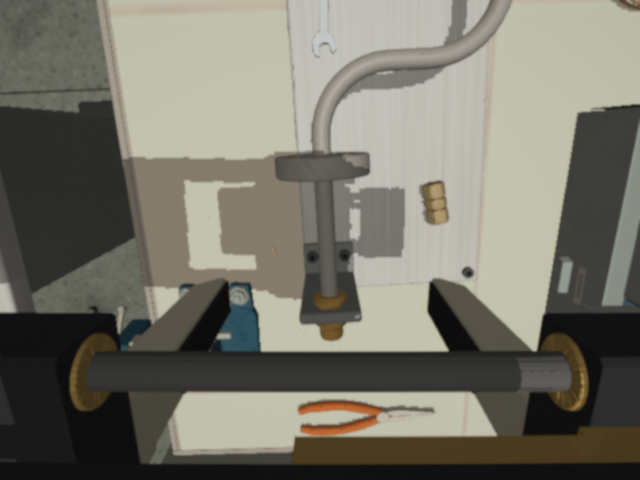

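```bash
python3 - <<'E'
import cv2
g=cv2.imread("pics/w1.png"); cv2.imwrite("pics/w1z.png",cv2.resize(g[130:200,255:390],None,fx=5.8,fy=5.8,interpolation=cv2.INTER_CUBIC))
E
```

```text
(no output)
```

View pics/w1z.png

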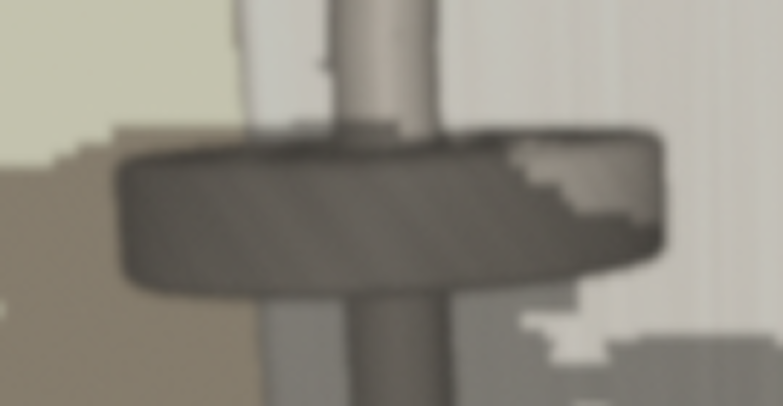

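```bash
cat > wr.py <<'E'
from plan import *
from h import *
from rig import eyes
def Wc(f):
    st=arm.observe(); M=np.eye(4); M[:3,:3]=st["tool_rot"]; M[:3,3]=st["position"]; return M@f["tool_from_camera"]
E
python3 - <<'E'
from wr import *
f=eyes.grab_frame("wrist"); W=Wc(f)
c=lambda u,v:(u/5.8+255,v/5.8+130)
for n,uv,z in [("back top",c(400,293),.126),("front top",c(385,147),.126),("left end b",c(130,270),.09),("left end f",c(120,175),.09),("right b",c(662,235),.09),("right f",c(660,145),.09),("pipe near",(326,250),.102),("pipe far",(321,140),.102)]:
    print(n,np.round(w2s(atz(f,uv,z,W)),1))
print(f['frame'].shape)
E
```

```text
back top [-62.7 -62.7]
front top [-63.5 -45.9]
left end b [-98.6 -61.9]
left end f [-98.8 -49.6]
right b [-28.2 -61.1]
right f [-28.2 -49.4]
pipe near [ -64.3 -119.1]
pipe far [-63.5 -36.4]
(480, 640, 3)
```

```bash
python3 - <<'E'
from wr import *
where()
w=s2w(-63.6,-54.7)
for r in rows(interp([*w,.18,1.06],5)): print([float(v) for v in r])
E
```

```text
t2.45 stand xy [ -63.7 -107.4] z 219.3 yaw rel -2.99 F [ 0.3  0.2 -0. ] op 0.997 q [ -3. -16. 104.   0.  92.  -1.]
[10.5, -0.5, 7.9, -0.6]
[10.5, -0.4, 7.9, -0.6]
[10.5, -0.3, 7.9, -0.6]
[10.5, -0.2, 7.9, -0.6]
[10.5, -0.1, 7.9, -0.6]
```

Emit:
carry_out([
  [11,-0.5,8,-0.6],
  [11,-0.4,8,-0.6],
  [11,-0.3,8,-0.6],
  [11,-0.2,8,-0.6],
  [10,0,8,-0.6],
])

```text
t: 2.95
position: [0.4985, 0.0573, 0.1765]
tool_rot: [[-0.026, 1.0, 0.006], [1.0, 0.026, 0.001], [0.001, 0.007, -1.0]]
contact_force: [-0.8, 0.2, -0.4]
opening: 1.001
```

```bash
python3 - <<'E'
from wr import *
where()
import cv2
f=eyes.grab_frame("wrist"); cv2.imwrite("pics/w2.png",f["frame"][:,:,::-1])
w=s2w(-63.6,-54.7)
for r in rows(interp([*w,.071,1.06],5)): print([float(v) for v in r])
E
```

```text
t2.95 stand xy [-64.3 -47.1] z 176.5 yaw rel 0.44 F [-0.8  0.2 -0.4] op 1.001 q [  4. -15. 107.   0.  88.   2.]
[-1.7, 0.2, 20.8, 0.1]
[-1.7, 0.2, 20.8, 0.1]
[-1.7, 0.2, 20.8, 0.1]
[-1.7, 0.2, 20.8, 0.1]
[-1.7, 0.2, 20.8, 0.1]
```

View pics/w2.png

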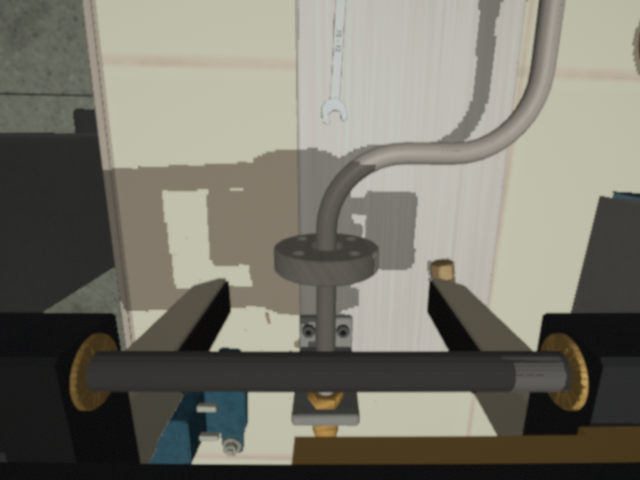

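Emit:
carry_out([
  [-3,0.3,20,0.1],
  [-2,0.3,20,0.1],
  [-2,0.2,20,0.1],
  [-1,0.1,15,0.1],
  [0,0,10,0],
])

```text
t: 3.5
position: [0.4996, 0.0539, 0.0874]
tool_rot: [[-0.027, 1.0, 0.007], [1.0, 0.027, 0.002], [0.001, 0.007, -1.0]]
contact_force: [0.7, 0.8, -0.2]
opening: 1.0
```

```bash
python3 - <<'E'
from wr import *
where()
import cv2
f=eyes.grab_frame("wrist"); cv2.imwrite("pics/w3.png",f["frame"][:,:,::-1])
w=s2w(-63.6,-54.7)
for r in rows(interp([*w,.071,1.06],5)): print([float(v) for v in r])
E
```

```text
t3.50 stand xy [-63.3 -50.4] z 87.4 yaw rel 0.48 F [ 0.7  0.8 -0.2] op 1.000 q [  3. -12. 113.   0.  79.   2.]
[-0.8, 0.0, 3.0, 0.1]
[-0.8, 0.0, 3.0, 0.1]
[-0.8, 0.0, 3.0, 0.1]
[-0.8, 0.0, 3.0, 0.1]
[-0.8, 0.0, 3.0, 0.1]
```

View pics/w3.png

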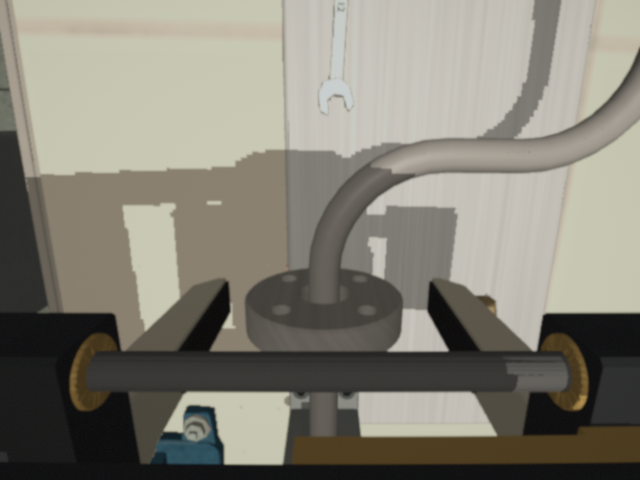

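```bash
python3 - <<'E'
from wr import *
f=eyes.grab_frame("wrist"); W=Wc(f)
for n,uv,z in [("L",(245,302),.09),("R",(402,302),.09),("front top",(324,270),.126),("pipe",(324,255),.102),("pipe near",(322,420),.102)]:
    print(n,np.round(w2s(atz(f,uv,z,W)),1))
print(np.round(proj(f,np.array([[*s2w(-65+36,-46.5),.09],[*s2w(-65-36,-46.5),.09],[*s2w(-65,-46.5),.126]]),W),1))
where()
E
```

```text
L [-101.   -50.9]
R [-28.1 -50.5]
front top [-64.3 -21.9]
pipe [-64.4 -24. ]
pipe near [ -64.9 -105.9]
[[400.6 294. ]
 [244.5 293.2]
 [321.8 332.7]]
t3.60 stand xy [-63.6 -50.5] z 87.2 yaw rel 0.48 F [ 0.7  0.3 -0.2] op 0.998 q [  3. -12. 113.   0.  79.   2.]
```

```bash
python3 - <<'E'
from wr import *
f=eyes.grab_frame("wrist"); W=Wc(f)
print(w2s(atz(f,(324,270),.054,W)), w2s(atz(f,(322,325),.126,W)))
g=f["frame"][:,:,::-1]; cv2.imwrite("pics/w4z.png",cv2.resize(g[255:365,235:415],None,fx=4.4,fy=4.4,interpolation=cv2.INTER_CUBIC))
w=s2w(-64.3,-55.5)
for r in rows(interp([*w,.071,1.06],4)): print([float(v) for v in r])
E
```

```text
[-64.06532229 -48.47214773] [-64.51332746 -44.02064123]
[-1.2, -0.3, 4.3, 0.12]
[-1.2, -0.3, 4.3, 0.12]
[-1.2, -0.3, 4.3, 0.12]
[-1.2, -0.3, 4.3, 0.12]
```

View pics/w4z.png

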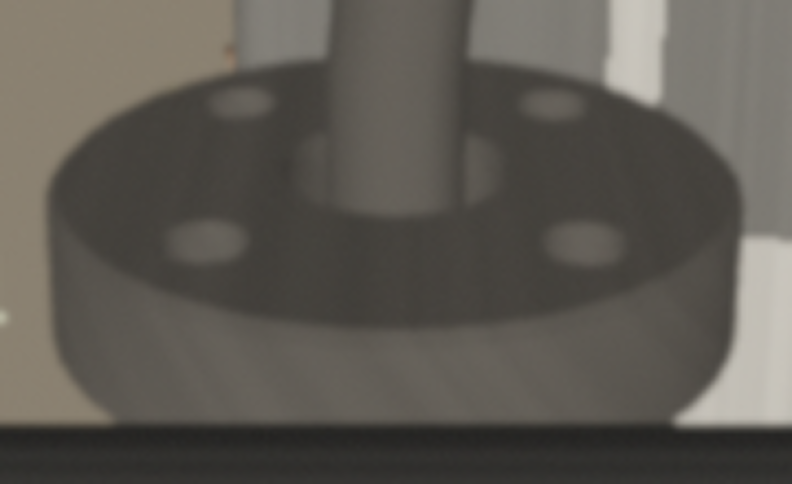

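Emit:
carry_out([
  [-1.5,-0.2,5,0.1],
  [-1.5,-0.2,5,0.1],
  [-1,-0.2,4,0.1],
  [-1,-0.2,3,0.1],
  [0,0,0,0],
])

```text
t: 4.15
position: [0.5005, 0.0485, 0.0726]
tool_rot: [[-0.019, 1.0, 0.011], [1.0, 0.019, 0.002], [0.002, 0.011, -1.0]]
contact_force: [-0.6, 0.3, -0.7]
opening: 1.002
```

```bash
python3 - <<'E'
from wr import *
where()
E
```

```text
t4.15 stand xy [-62.5 -55.9] z 72.6 yaw rel 0.03 F [-0.6  0.3 -0.7] op 1.002 q [  3. -11. 114.   0.  77.   1.]
```

Emit:
carry_out([
  [0,-2.5,1,0],
  [0,-0.8,0.5,0],
  [0,0,0,0],
  [0,0,0,0],
  [0,0,0,0],
], hand=73, grip_force=20)

```text
t: 4.65
position: [0.497, 0.0484, 0.0714]
tool_rot: [[-0.019, 1.0, 0.012], [1.0, 0.019, 0.002], [0.002, 0.012, -1.0]]
contact_force: [0.6, -0.2, -0.1]
opening: 0.786
```

```bash
python3 - <<'E'
from wr import *
where()
f=eyes.grab_frame("wrist"); cv2.imwrite("pics/w5.png",f["frame"][:,:,::-1])
E
```

```text
t4.65 stand xy [-65.9 -55.9] z 71.4 yaw rel 0.03 F [ 0.6 -0.2 -0.1] op 0.786 q [  3. -12. 114.   0.  77.   1.]
```

View pics/w5.png

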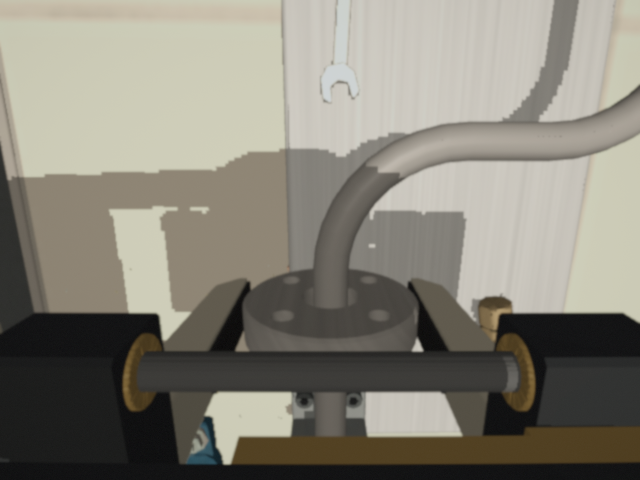

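Emit:
carry_out([
  [0,0,0,0],
  [0,0,0,0],
  [0,0.5,-2,0],
  [0,0,-2,0],
  [0,0,0,0],
], hand=65, grip_force=30)

```text
t: 5.2
position: [0.4971, 0.0484, 0.0751]
tool_rot: [[-0.019, 1.0, 0.01], [1.0, 0.019, 0.002], [0.002, 0.01, -1.0]]
contact_force: [0.5, 0.0, -3.6]
opening: 0.76
```

```bash
cat > path.py <<'E'
from plan import *
A=np.pi/2*50
def centre(s):
    # s mm along from bend1 start; returns x,y,yaw offset(deg)
    if s<0: return -65,-35+s,0
    if s<A: t=s/50; return -15-50*np.cos(t),-35+50*np.sin(t),-np.degrees(t)
    s-=A
    if s<30: return -15+s,15,-90
    s-=30
    if s<A: t=s/50; return 15+50*np.sin(t),65-50*np.cos(t),-90+np.degrees(t)
    s-=A; return 65,65+s,0
def s_of(x,y):
    ss=np.arange(-120,300,.25); C=np.array([centre(s)[:2] for s in ss]); return ss[np.argmin(((C-[x,y])**2).sum(1))]
def go(step,n=5,z=.075,off=(0,0)):
    st=arm.observe(); where(); x,y=w2s(st["position"])-np.array(off); s=s_of(x,y)
    print("s",s,"lateral",np.round(np.array([x,y])-centre(s)[:2],1),"tangent yaw",round(centre(s)[2],1),"tilt",np.round(st["tool_rot"][:,2],3))
    P=[];c=np.array([*st["position"],yaw(st["tool_rot"])])
    e=None
    for k in range(1,n+1):
        cx,cy,a=centre(s+step*k); w=s2w(cx+off[0],cy+off[1]); P.append([*w,z,a+np.degrees(p[2])])
    for r in rows(P): print([float(v) for v in r])
if __name__=="__main__":
    import sys
    go(float(sys.argv[1]),5,float(sys.argv[2])/1e3 if len(sys.argv)>2 else .075)
E
python3 path.py 5
```

```text
t5.20 stand xy [-65.9 -55.9] z 75.1 yaw rel 0.03 F [ 0.5  0.  -3.6] op 0.760 q [  3. -12. 114.   0.  77.   1.]
s -21.0 lateral [-0.9  0.1] tangent yaw 0 tilt [ 0.01   0.002 -1.   ]
[4.9, 0.9, 0.1, 0.03]
[5.0, 0.0, -0.0, 0.0]
[5.0, -0.0, -0.0, 0.0]
[5.0, 0.0, -0.0, 0.0]
[5.0, 0.2, -0.0, 4.58]
```

Emit:
carry_out([
  [5,0.5,0,0],
  [5,0,0,0],
  [5,0,0,0],
  [5,0,0,0],
  [4,0,0,3],
])

```text
t: 5.7
position: [0.4969, 0.0744, 0.0748]
tool_rot: [[0.034, 0.999, 0.01], [0.999, -0.034, 0.002], [0.002, 0.009, -1.0]]
contact_force: [-0.1, 1.1, -3.2]
opening: 0.759
```

```bash
python3 path.py 5
```

```text
t5.70 stand xy [-65.5 -29.9] z 74.8 yaw rel -3.00 F [-0.1  1.1 -3.2] op 0.759 q [  6. -11. 114.   0.  77.   7.]
s 5.0 lateral [-0.8  0.1] tangent yaw -5.7 tilt [ 0.01   0.002 -1.   ]
[4.9, 1.3, -0.2, 8.46]
[5.0, 0.2, -0.0, 5.73]
[5.0, 0.2, -0.0, 5.73]
[5.0, 0.2, -0.0, 5.73]
[5.0, 0.2, -0.0, 5.73]
```

Emit:
carry_out([
  [5,1,0,7],
  [5,0.3,0,6],
  [5,0.2,0,6],
  [5,0.2,0,6],
  [5,0.2,0,6],
])

```text
t: 6.2
position: [0.505, 0.1011, 0.0747]
tool_rot: [[0.56, 0.829, 0.009], [0.829, -0.56, 0.002], [0.007, 0.006, -1.0]]
contact_force: [-0.2, 1.4, -3.6]
opening: 0.759
```

```bash
python3 path.py 5
```

```text
t6.20 stand xy [-57.   -3.4] z 74.7 yaw rel -35.09 F [-0.2  1.4 -3.6] op 0.759 q [  8. -10. 112.   0.  77.  42.]
s 32.25 lateral [-2.1  1.6] tangent yaw -37.0 tilt [ 0.009  0.002 -1.   ]
[4.9, 3.0, -0.3, 7.59]
[5.0, 0.2, -0.0, 5.73]
[5.0, 0.2, -0.0, 5.73]
[5.0, 0.2, -0.0, 5.73]
[5.0, 0.2, -0.0, 5.73]
```

Emit:
carry_out([
  [5,2.5,0,7],
  [5,0.8,0,6],
  [5,0.5,0,6],
  [5,0.5,0,6],
  [5,0.5,0,6],
])

```text
t: 6.7
position: [0.5269, 0.1179, 0.0746]
tool_rot: [[0.915, 0.403, 0.009], [0.403, -0.915, 0.002], [0.009, 0.001, -1.0]]
contact_force: [-0.4, 0.0, -3.0]
opening: 0.76
```

```bash
python3 path.py 5
```

```text
t6.70 stand xy [-34.8  13. ] z 74.6 yaw rel -67.32 F [-0.4  0.  -3. ] op 0.760 q [ 10.  -6. 109.   0.  77.  76.]
s 59.0 lateral [-0.7  1.8] tangent yaw -67.6 tilt [ 0.009  0.002 -1.   ]
[5.0, 2.2, -0.4, 6.02]
[5.0, 0.2, -0.0, 5.73]
[5.0, 0.2, -0.0, 5.73]
[5.0, 0.2, -0.0, 5.2]
[5.0, -0.0, -0.0, 0.0]
```

Emit:
carry_out([
  [5,2.2,-0.4,6],
  [5,0.5,0,6],
  [5,0.4,0,6],
  [5,0.3,0,4],
  [5,0,0,0],
])

```text
t: 7.2
position: [0.5529, 0.1224, 0.0747]
tool_rot: [[1.0, 0.013, 0.008], [0.013, -1.0, 0.002], [0.008, -0.002, -1.0]]
contact_force: [-0.1, 0.3, -2.4]
opening: 0.761
```

```bash
python3 path.py 5
```

```text
t7.20 stand xy [-8.8 17.1] z 74.7 yaw rel -90.32 F [-0.1  0.3 -2.4] op 0.761 q [ 10.  -3. 106.   0.  76.  99.]
s 84.75 lateral [0.  2.1] tangent yaw -90 tilt [ 0.008  0.002 -1.   ]
[5.0, 2.0, -0.3, -0.32]
[5.0, -0.0, -0.0, 0.0]
[5.0, -0.0, -0.0, 0.0]
[5.0, 0.0, -0.0, 0.0]
[5.0, -0.0, -0.0, -1.39]
```

Emit:
carry_out([
  [5,1.5,-0.3,0],
  [5,0.3,0,0],
  [5,0,0,0],
  [4,0,0,0],
  [4,0,0,0],
])

```text
t: 7.7
position: [0.5777, 0.1214, 0.075]
tool_rot: [[1.0, 0.02, 0.008], [0.02, -1.0, 0.002], [0.008, -0.002, -1.0]]
contact_force: [-0.2, -0.2, -2.5]
opening: 0.758
```

```bash
python3 path.py 5; python3 - <<'E'
from wr import *
f=eyes.grab_frame("wrist"); cv2.imwrite("pics/w6.png",f["frame"][:,:,::-1])
E
```

```text
t7.70 stand xy [16.  15.6] z 75.0 yaw rel -89.92 F [-0.2 -0.2 -2.5] op 0.758 q [  9.   0. 103.   0.  76.  98.]
s 109.5 lateral [0.1 0.6] tangent yaw -88.9 tilt [ 0.008  0.002 -1.   ]
[4.9, 0.3, 0.0, -6.75]
[5.0, -0.2, -0.0, -5.73]
[5.0, -0.2, -0.0, -5.73]
[5.0, -0.2, -0.0, -5.73]
[5.0, -0.2, -0.0, -5.73]
```

View pics/w6.png

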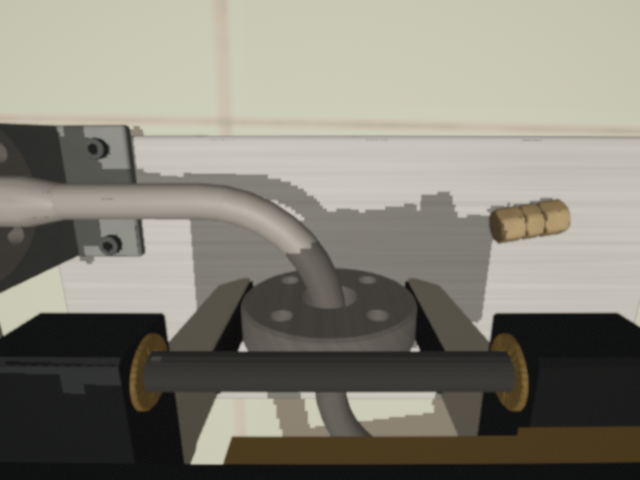

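Emit:
carry_out([
  [5,0,0,-6],
  [5,-0.5,0,-6],
  [5,-0.5,0,-6],
  [5,-0.5,0,-6],
  [5,-0.5,0,-6],
])

```text
t: 8.25
position: [0.6024, 0.129, 0.0751]
tool_rot: [[0.846, 0.533, 0.007], [0.533, -0.846, 0.002], [0.007, 0.002, -1.0]]
contact_force: [0.3, -1.2, -3.1]
opening: 0.762
```

```bash
python3 path.py 5
```

```text
t8.25 stand xy [40.9 22.7] z 75.1 yaw rel -58.88 F [ 0.3 -1.2 -3.1] op 0.762 q [ 10.   3. 100.   0.  77.  67.]
s 136.0 lateral [-0.2  0.4] tangent yaw -58.5 tilt [ 0.007  0.002 -1.   ]
[5.0, 0.1, 0.1, -6.08]
[5.0, -0.2, -0.0, -5.73]
[5.0, -0.2, -0.0, -5.73]
[5.0, -0.2, -0.0, -5.73]
[5.0, -0.2, -0.0, -5.73]
```

Emit:
carry_out([
  [5,0,0,-6],
  [5,-0.5,0,-6],
  [5,-0.5,0,-6],
  [5,-0.5,0,-6],
  [5,-0.5,0,-6],
])

```text
t: 8.75
position: [0.6195, 0.1481, 0.075]
tool_rot: [[0.446, 0.895, 0.007], [0.895, -0.446, 0.002], [0.005, 0.005, -1.0]]
contact_force: [0.3, -0.1, -3.8]
opening: 0.756
```

```bash
python3 path.py 5
```

```text
t8.75 stand xy [58.3 41.5] z 75.0 yaw rel -27.57 F [ 0.3 -0.1 -3.8] op 0.756 q [11.  6. 97.  0. 77. 38.]
s 162.25 lateral [-0.6  0.3] tangent yaw -28.5 tilt [ 0.007  0.002 -1.   ]
[5.0, 0.5, -0.0, -4.84]
[5.0, -0.2, -0.0, -5.73]
[5.0, -0.2, -0.0, -5.73]
[5.0, -0.2, -0.0, -5.73]
[5.0, -0.2, -0.0, -5.53]
```

Emit:
carry_out([
  [5,0,0,-5],
  [5,-0.4,0,-6],
  [5,-0.4,0,-6],
  [5,-0.4,0,-6],
  [5,0,0,-4],
])

```text
t: 9.25
position: [0.6251, 0.1731, 0.0747]
tool_rot: [[-0.031, 1.0, 0.006], [1.0, 0.031, 0.002], [0.002, 0.006, -1.0]]
contact_force: [0.2, -0.2, -3.1]
opening: 0.759
```

```bash
python3 path.py 5; python3 - <<'E'
from wr import *
f=eyes.grab_frame("wrist"); cv2.imwrite("pics/w7.png",f["frame"][:,:,::-1])
E
```

```text
t9.25 stand xy [64.5 66.4] z 74.7 yaw rel 0.71 F [ 0.2 -0.2 -3.1] op 0.759 q [13.  7. 95.  0. 77. 11.]
s 188.5 lateral [-0.5  0. ] tangent yaw 0 tilt [ 0.006  0.002 -1.   ]
[5.0, 0.6, -0.3, 0.71]
[5.0, 0.0, -0.0, 0.0]
[5.0, 0.0, -0.0, 0.0]
[5.0, 0.0, -0.0, 0.0]
[5.0, 0.0, -0.0, 0.0]
```

View pics/w7.png

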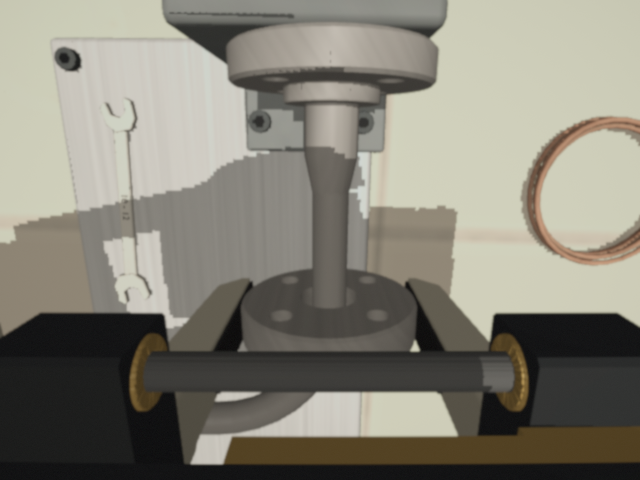

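Emit:
carry_out([
  [7,0.4,0,0.7],
  [7,0,0,0],
  [7,0,0,0],
  [7,0,0,0],
  [6,0,0,0],
])

```text
t: 9.8
position: [0.6248, 0.2099, 0.0746]
tool_rot: [[-0.015, 1.0, 0.006], [1.0, 0.015, 0.002], [0.002, 0.006, -1.0]]
contact_force: [-0.6, -0.7, -2.6]
opening: 0.757
```

```bash
python3 path.py 5; python3 - <<'E'
from wr import *
f=eyes.grab_frame("wrist"); cv2.imwrite("pics/w8.png",cv2.resize(f["frame"][150:370,220:440,::-1],None,fx=2.7,fy=2.7,interpolation=cv2.INTER_CUBIC))
f=eyes.grab_frame("side"); cv2.imwrite("pics/s8.png",cv2.resize(f["frame"][200:340,230:410,::-1],None,fx=4,fy=4,interpolation=cv2.INTER_CUBIC))
E
```

```text
t9.80 stand xy [ 64.8 103.2] z 74.6 yaw rel -0.22 F [-0.6 -0.7 -2.6] op 0.757 q [16.  9. 94.  0. 77. 15.]
s 225.25 lateral [-0.2  0. ] tangent yaw 0 tilt [ 0.006  0.002 -1.   ]
[5.0, 0.2, -0.4, -0.22]
[5.0, -0.0, -0.0, 0.0]
[5.0, 0.0, -0.0, 0.0]
[5.0, 0.0, -0.0, 0.0]
[5.0, 0.0, -0.0, 0.0]
```

View pics/w8.png

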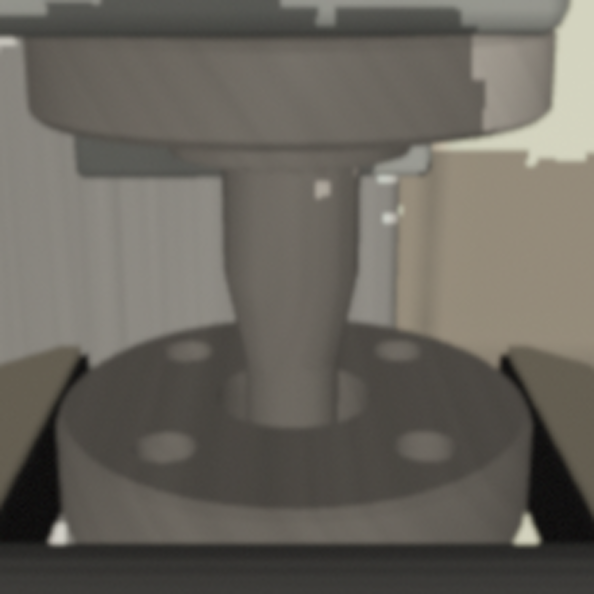

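View pics/s8.png

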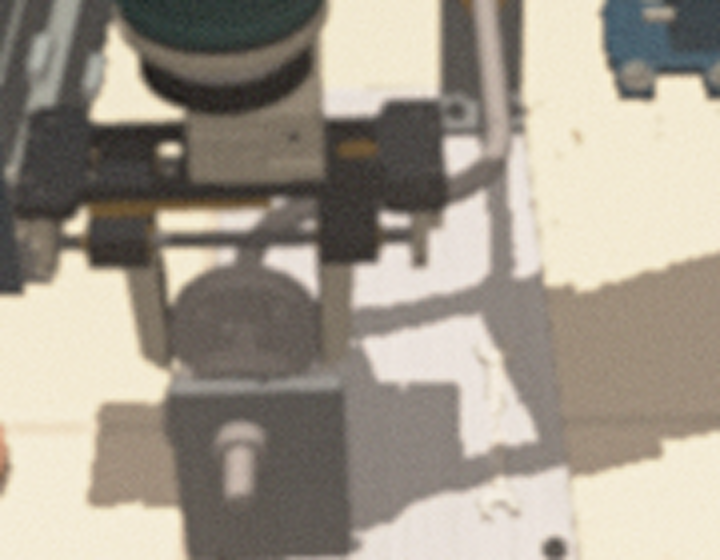

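Emit:
carry_out([
  [4,0.2,0,0],
  [4,0,0,0],
  [4,0,0,0],
  [4,0,0,0],
  [4,0,0,0],
], grip_force=40)

```text
t: 10.4
position: [0.6247, 0.231, 0.0746]
tool_rot: [[-0.015, 1.0, 0.006], [1.0, 0.015, 0.002], [0.002, 0.006, -1.0]]
contact_force: [0.1, 0.8, -3.1]
opening: 0.754
```

```bash
python3 path.py 4
```

```text
t10.40 stand xy [ 65.1 124.3] z 74.6 yaw rel -0.22 F [ 0.1  0.8 -3.1] op 0.754 q [18.  9. 93.  0. 77. 17.]
s 246.5 lateral [ 0.1 -0.1] tangent yaw 0 tilt [ 0.006  0.002 -1.   ]
[4.1, -0.1, -0.4, -0.22]
[4.0, -0.0, -0.0, 0.0]
[4.0, -0.0, -0.0, 0.0]
[4.0, -0.0, -0.0, 0.0]
[4.0, -0.0, -0.0, 0.0]
```

No contact; front is on the hub edge. Continue in smaller steps.

Emit:
carry_out([
  [3,0,0,0],
  [3,0,0,0],
  [3,0,0,0],
  [2,0,0,0],
  [2,0,0,0],
])

```text
t: 10.9
position: [0.6244, 0.2454, 0.0747]
tool_rot: [[-0.015, 1.0, 0.006], [1.0, 0.015, 0.002], [0.002, 0.006, -1.0]]
contact_force: [0.2, 0.1, -3.1]
opening: 0.758
```

```bash
python3 path.py 2; python3 - <<'E'
from wr import *
f=eyes.grab_frame("wrist"); cv2.imwrite("pics/w9.png",cv2.resize(f["frame"][200:370,220:440,::-1],None,fx=3.4,fy=3.4,interpolation=cv2.INTER_CUBIC))
E
```

```text
t10.90 stand xy [ 65.1 138.7] z 74.7 yaw rel -0.21 F [ 0.2  0.1 -3.1] op 0.758 q [19. 10. 92. -0. 77. 18.]
s 260.75 lateral [0.1 0. ] tangent yaw 0 tilt [ 0.006  0.002 -1.   ]
[2.0, -0.1, -0.3, -0.21]
[2.0, -0.0, -0.0, 0.0]
[2.0, 0.0, -0.0, 0.0]
[2.0, -0.0, -0.0, 0.0]
[2.0, 0.0, -0.0, 0.0]
```

View pics/w9.png

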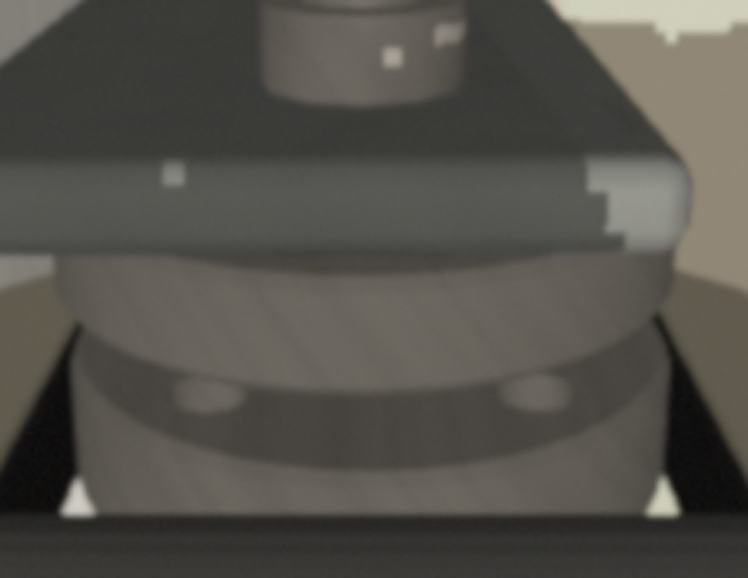

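Emit:
carry_out([
  [1.5,0,0,0],
  [1,0,0,0],
  [1,0,0,0],
  [1,0,0,0],
  [1,0,0,0],
])

```text
t: 11.45
position: [0.6244, 0.2484, 0.0747]
tool_rot: [[-0.014, 1.0, 0.005], [1.0, 0.014, -0.004], [-0.004, 0.005, -1.0]]
contact_force: [-1.3, -8.2, -0.7]
opening: 0.756
```

```bash
python3 path.py 2
```

```text
t11.45 stand xy [ 65.1 141.7] z 74.7 yaw rel -0.25 F [-1.3 -8.2 -0.7] op 0.756 q [20. 10. 92. -0. 77. 19.]
s 263.75 lateral [0.1 0. ] tangent yaw 0 tilt [ 0.005 -0.004 -1.   ]
[2.0, -0.1, -0.3, -0.25]
[2.0, 0.0, -0.0, 0.0]
[2.0, -0.0, -0.0, 0.0]
[2.0, 0.0, -0.0, 0.0]
[2.0, -0.0, -0.0, 0.0]
```

Emit:
carry_out([
  [1.5,0,0,0],
  [1.5,0,0,0],
  [1.5,0,0,0],
  [1.5,0,0,0],
  [1.5,0,0,0],
])

```text
t: 11.95
position: [0.6243, 0.248, 0.0747]
tool_rot: [[-0.011, 1.0, 0.002], [1.0, 0.011, -0.017], [-0.018, 0.002, -1.0]]
contact_force: [-2.0, -13.4, -0.7]
opening: 0.759
```

```bash
python3 path.py 2; python3 - <<'E'
from wr import *
f=eyes.grab_frame("wrist"); cv2.imwrite("pics/w10.png",cv2.resize(f["frame"][200:370,220:440,::-1],None,fx=3.4,fy=3.4,interpolation=cv2.INTER_CUBIC))
E
```

```text
t11.95 stand xy [ 65.  141.3] z 74.7 yaw rel -0.42 F [ -2.  -13.4  -0.7] op 0.759 q [20. 11. 92. -1. 78. 20.]
s 263.5 lateral [-0.  -0.1] tangent yaw 0 tilt [ 0.002 -0.017 -1.   ]
[2.1, 0.0, -0.3, -0.42]
[2.0, -0.0, -0.0, 0.0]
[2.0, 0.0, -0.0, 0.0]
[2.0, -0.0, -0.0, 0.0]
[2.0, 0.0, -0.0, 0.0]
```

View pics/w10.png

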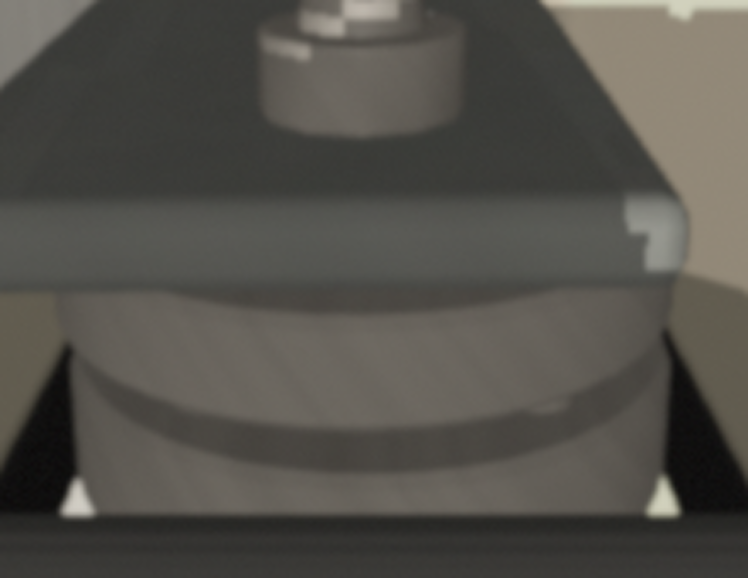

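```bash
python3 - <<'E'
from wr import *
f=eyes.grab_frame("wrist"); W=Wc(f); c=lambda u,v:(u/3.4+220,v/3.4+200)
a=w2s(atz(f,c(370,428),.131,W))
for z in (.128,.129,.13,.131): print(z,a,w2s(atz(f,c(370,471),z,W)))
E
```

```text
0.128 [ 66.4473419  158.67132351] [ 66.41085974 152.32892804]
0.129 [ 66.4473419  158.67132351] [ 66.41258196 152.92996902]
0.13 [ 66.4473419  158.67132351] [ 66.41430419 153.53101001]
0.131 [ 66.4473419  158.67132351] [ 66.41602642 154.13205099]
```

Emit:
carry_out([
  [0,0,0,0],
  [0,0,0,0],
  [0,0,0,0],
  [0,0,0,0],
  [0,0,0,0],
], hand=93)

```text
t: 12.55
position: [0.625, 0.2482, 0.0761]
tool_rot: [[-0.011, 1.0, 0.004], [1.0, 0.011, -0.016], [-0.017, 0.004, -1.0]]
contact_force: [0.5, 0.4, -0.6]
opening: 0.997
```

```bash
python3 path.py 2; python3 - <<'E'
from wr import *
f=eyes.grab_frame("wrist"); cv2.imwrite("pics/w11.png",f["frame"][:,:,::-1])
E
```

```text
t12.55 stand xy [ 65.7 141.5] z 76.1 yaw rel -0.44 F [ 0.5  0.4 -0.6] op 0.997 q [20. 11. 92. -1. 78. 20.]
s 263.5 lateral [0.7 0.1] tangent yaw 0 tilt [ 0.004 -0.016 -1.   ]
[1.9, -0.8, 1.1, -0.44]
[2.0, -0.0, -0.0, 0.0]
[2.0, 0.0, -0.0, 0.0]
[2.0, -0.0, -0.0, 0.0]
[2.0, 0.0, -0.0, 0.0]
```

View pics/w11.png

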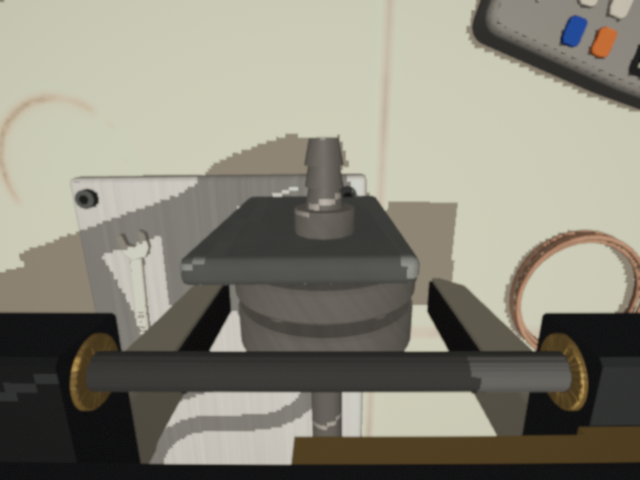

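Emit:
carry_out([
  [0,-0.5,-15,0],
  [0,0,-20,0],
  [0,0,-25,0],
  [0,0,-25,0],
  [0,0,-20,0],
])

```text
t: 13.1
position: [0.6228, 0.2499, 0.1859]
tool_rot: [[-0.011, 1.0, 0.001], [1.0, 0.011, -0.018], [-0.018, 0.001, -1.0]]
contact_force: [0.5, 0.5, 0.0]
opening: 0.999
```

Emit:
carry_out([
  [-15,0,-10,0],
  [-20,0,0,0],
  [-20,0,0,0],
  [-20,0,0,0],
  [0,0,0,0],
])

```text
t: 13.6
position: [0.6237, 0.1681, 0.2016]
tool_rot: [[-0.011, 1.0, 0.005], [1.0, 0.011, -0.017], [-0.017, 0.005, -1.0]]
contact_force: [-0.2, 1.0, 0.1]
opening: 1.0
```

```bash
python3 - <<'E'
from wr import *
where()
for n in ["wrist","side","top"]:
    f=eyes.grab_frame(n); g=f["frame"][:,:,::-1]; cv2.imwrite(f"pics/{n}12.png",g)
E
```

```text
t13.60 stand xy [62.9 61.4] z 201.6 yaw rel -0.41 F [-0.2  1.   0.1] op 1.000 q [13.  3. 88. -1. 89. 13.]
```

View pics/wrist12.png

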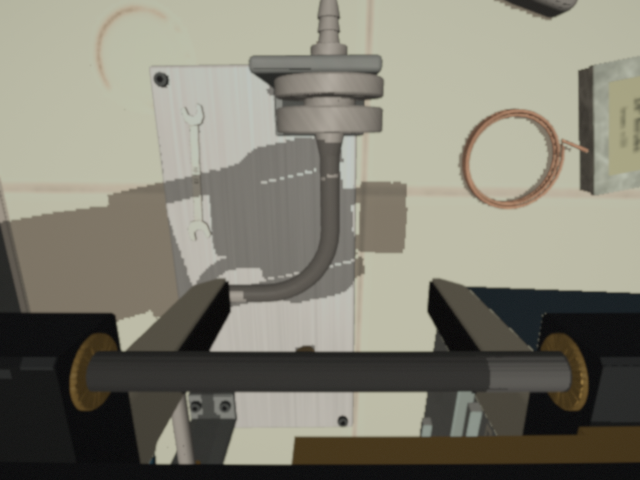

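View pics/side12.png

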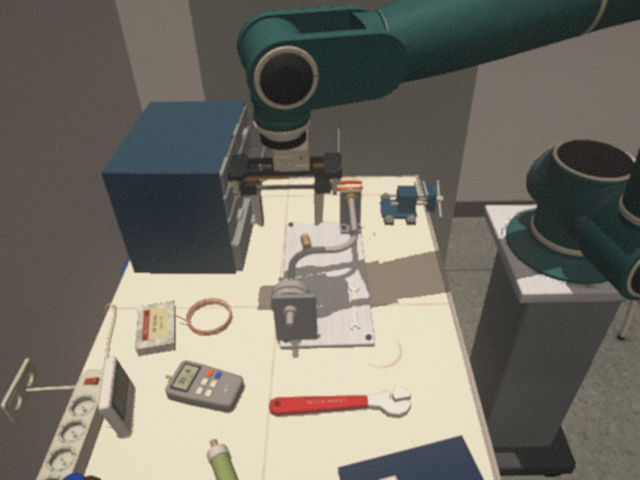

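```bash
python3 - <<'E'
from wr import *
g=cv2.imread("pics/wrist12.png"); cv2.imwrite("pics/w12z.png",cv2.resize(g[50:150,255:400],None,fx=5.4,fy=5.4,interpolation=cv2.INTER_CUBIC))
E
```

```text
(no output)
```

View pics/w12z.png

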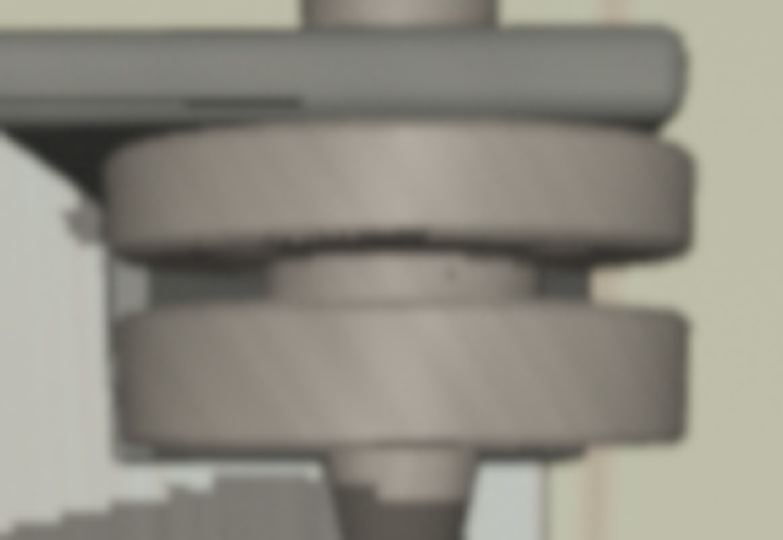

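```bash
python3 - <<'E'
from wr import *
f=eyes.grab_frame("wrist"); W=Wc(f); c=lambda u,v:(u/5.4+255,v/5.4+50)
for n,u,v,z in [("fixed front",400,240,.131),("fixed back",400,122,.131),("fl front",400,302,.129),("fl back",400,443,.129),("L f",122,325,.094),("L b",125,440,.094),("R f",686,320,.094),("R b",684,436,.094)]:
    print(n,np.round(w2s(atz(f,c(u,v),z,W)),1))
where()
E
```

```text
fixed front [ 65.4 160.6]
fixed back [ 65.5 172.4]
fl front [ 65.4 154.4]
fl back [ 65.4 139.6]
L f [ 30.8 153.6]
L b [ 30.6 139.7]
R f [101.5 153.9]
R b [101.7 139.9]
t13.80 stand xy [63.  64.6] z 201.7 yaw rel -0.28 F [0.6 0.9 0.2] op 1.000 q [14.  3. 88. -1. 89. 13.]
```

Emit:
carry_out([
  [0,0,0,0],
  [0,0,0,0],
  [0,0,0,0],
  [0,0,0,0],
  [0,0,0,0],
])

```text
t: 14.3
position: [0.6234, 0.1731, 0.2008]
tool_rot: [[-0.016, 1.0, 0.004], [1.0, 0.016, -0.016], [-0.016, 0.004, -1.0]]
contact_force: [0.8, -0.2, -0.5]
opening: 1.0
```

```bash
python3 - <<'E'
from wr import *
from rig import job_done
where(); print(job_done())
E
```

```text
t14.30 stand xy [62.7 66.5] z 200.8 yaw rel -0.14 F [ 0.8 -0.2 -0.5] op 1.000 q [14.  3. 88. -1. 89. 13.]
the job is handed in; nothing more can be done
None
```

The flange is on the hub, up against the collar, and the job is handed in at 14.3 s; no verdict was reported. I gripped it across its diameter, steered it round both bends and pushed it onto the hub until it stopped at about 13 N. Then I opened the fingers and backed clear.

- **Seating:** the last wrist picture gave a gap of about 6.2 mm from the flange's front face to the fixed flange, against the 6 mm expected when fully seated. The flange sits square to within about 0.5° and its sideways centring is within about 1 mm.
- **Disagreement:** absolute distances along the pipe in that picture read 4–5 mm too far. The fixed flange's front showed at 160.6 mm against the true 156 mm, so I relied on the gap instead. The error probably comes from the tool's slight tilt of about 1° and the calibration.
- **Height:** I did not measure the flange's height separately after letting go.
- **Loose items:** the pliers, spanner, union and wrench look undisturbed in the final pictures. I did not measure their positions.
- **Contact:** force readings were near zero once I had backed off, so the robot is touching nothing.

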